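# Put a touch reader's desk things back on their own felt mats

### The arm

A 7-joint arm with a two-finger parallel gripper is mounted at the origin on the work surface. World frame = base frame: x ahead of the robot, y to its left, z up, the work surface at z = 0. Lengths are in m, angles in degrees, forces in N, time in s.
With the tool pointing down it reaches from about 0.4 to 0.875 m from the base axis. Payload 19.3 kg.
Tool frame: the origin (TCP) lies midway between the tips of the shut fingers; the grasp point (between the pads) lies 19 mm behind it; z points along the fingers, y is the direction in which the jaws open and shut (so a half turn about z gives the same grasp; the last joint's range is limited). The gripper opens to 85 mm and grips with 20 to 120 N. Pads are 22 mm wide; open, the fingers measure 114 mm over their backs; the gripper's body (76 mm by 85 mm) begins 54 mm behind the grasp point. The pads swing forward as they close: fully open they stand 13 mm farther back than shut.
Start: joints at [-76.731, 29.874, -2.08, 91.645, 1.215, 58.505, -6.463], TCP at [0.186, 0.597, 0.231] pointing down, gripper open.
Joint ranges: [-166.77, 166.77], [-17.47, 122.26], [-85.68, 81.53], [9.62, 139.38], [-72.42, 252.41], [9.2, 110.78], [-144.41, 144.41]. Speed limits (degrees/s): [108.29, 108.29, 136.94, 136.94, 172.46, 172.46, 172.46].

### API

Orientations are given as [roll, pitch, yaw] about the fixed x, y, z axes, in that order (R = Rz(yaw) Ry(pitch) Rx(roll)).
In Python, from plant import robot gives the robot as it stands. The module is installed in compiled form; this text tells all that it offers.
- The arm moves only by the tool jog_arm, never from a script. Its argument "targets" is a list of rows, each a list of 3 entries, a list of its own where there are three numbers: the shift along the tool's x, y, z in mm, then the turn, a rotation vector about the tool's x, y, z in rad, then the closure in counts, from 0 (fully open) to 255 (shut). In form: [[[dx, dy, dz], [rx, ry, rz], fingers], ...]. A call has 1 to 5 rows; each row is the pose to reach, as a shift and turn from the pose measured when the call began, along the tool's axes at that moment; what a row does not reach only later rows make up. A row lasts 1/10 s, in which the tool goes at most 50 mm and 8.59 degrees, less where a joint would pass 70% of its speed; a pose out of reach is approached as far as the arm can. A call with a gripper value outside its range is refused whole. The fingers move at their own pace and stop on an object; the grip force is fixed at half the most. Time passes only in rows, so rows that repeat a pose let the fingers close. It gives the time, the measured TCP pose, the force and the opening at its end, in the units of the state.
- robot.get_obs(): the state, without advancing time (a new reading comes with each control period).
- robot.snapshot(name): name is "scene" or "top" or "wrist"; returns the picture (400x640x3 uint8, blue, green, red); there is no depth.
- robot.get_calibration(name): a dict with "K" (3x3 intrinsics, pixels), "rvec" (rotation vector, rad) and "tvec" (3), from world to camera coordinates, as OpenCV has them. Camera axes: x right, y down, z forward; pixel columns grow to the right and rows downward; lengths in m; the calibration is good to about 2 mm. The wrist camera is an equidistant fisheye: a pixel r from the principal point sees the ray r / f radians off the axis. A picture is of the moment at which its call begins: read the wrist's pose just before it. get_calibration takes no time and is no camera call; for the wrist camera it gives the pose at the moment of the call.
- robot.hand_in(): hands the job in, once; it reports no verdict.
Trained networks look in the newest picture that a camera, given by its name, has taken for a name from the list of things; names that differ only in an ending like _2 or _b are one class to them, and where a whole thing is asked for, a point or a joint stands for the part that bears it (a point fixed in the world has none). Each returns a list of dicts, best first, with "p" (0 to 1); they miss things now and then, are a little off and sometimes report something else, mostly with a low value. They report only what shows in the picture. A call takes as long as a camera call. They do not tell look-alikes from the thing itself.
- robot.look_for(thing, camera): "centre" ([x, y, z] in m, in world coordinates, good to about 4 mm: the middle of the surface that is visible of it).
- robot.trace(thing, camera): "region" (400x640 bool, what is visible of it).
The state is a dict: "clock": time; "joint_positions": joint angles; "dq": joint speeds; "joint_torque": joint torques, N m; "position": TCP position; "orientation": TCP orientation; "wrist_force": force on the tool from outside, world axes, zero at the start; "moment": the same for the moment, N m; "opening": finger opening in m.
Only numpy, scipy, OpenCV 4.12 (cv2) and the standard library are available. Lean on these libraries where they do the work, as an engineer would, in place of code of your own. Each camera call takes 0.05 s, during which the arm holds its last target. There are 200 camera calls.

### The job

The person at this desk works by touch, and the four desk things have been put back on each other's felt mats. Put each upright in the middle of the mat of its own outline: the stapler lengthwise along the long mat, the square clip box squarely on the square mat, the wide tin on the large round mat and the hand stamp on the small round mat. To free a mat, park one of them upright on the middle of the blank notepad meanwhile (again if need be), and leave the mug where it stands.

Things in the scene. Friction and masses are not known exactly. Their poses are not given: they have to be found in the camera images.
- stapler_mid (a point): Black office stapler with a steel middle, standing on its flat base: 120 mm long (x) by 36 mm wide (y) by 47 mm high. Above the 8 mm high base its body is 30 to 32 mm wide with upright sides; grip it across y at its middle. Site at its centre, half-way up, 23.5 mm above its underside; z up; x along its length. At the start it lies on the square or the small round mat, at any yaw.
- tin_mid (a point): Round closed steel tin, 64 mm in diameter at the lid (62 mm below it) and 40 mm high; grip it across its diameter. Site at its centre, half-way up, 20 mm above its underside; z up. At the start it stands on the square or the small round mat.
- clip_box_mid (a point): Square open pale wooden box holding paper clips (fixed in it, below its rim), 58 by 58 mm and 42 mm high, upright walls 6 mm thick; grip it from outside across x or y. Site at its centre, half-way up, 21 mm above its underside; z up; x and y square to its sides. At the start it stands on the long or the large round mat, at any yaw.
- stamp_mid (a point): Dark wooden hand stamp: a round base 44 mm in diameter and 16 mm high, with an upright round handle 26 mm in diameter on it, 60 mm high in all; grip the handle. Site at its centre, half-way up, 30 mm above its underside; z up. At the start it stands on the long or the large round mat.
- long_mat: Dark grey felt mat lying fixed on the desk, 4 mm thick, oblong, 150 mm (x) by 70 mm (y). Origin: centre of its underside; z up, x along its length. Home of the stapler.
- square_mat: Dark grey felt mat lying fixed on the desk, 4 mm thick, square, 100 by 100 mm. Origin: centre of its underside; z up, x and y square to its sides. Home of the clip box.
- big_round_mat: Dark grey felt mat lying fixed on the desk, 4 mm thick, round, 134 mm in diameter. Origin: centre of its underside; z up. Home of the tin.
- small_round_mat: Dark grey felt mat lying fixed on the desk, 4 mm thick, round, 96 mm in diameter. Origin: centre of its underside; z up. Home of the stamp.
- notepad: Blank white notepad lying fixed on the desk, empty at the start, 110 mm (x) by 150 mm (y), 10 mm thick, with a blue gummed strip along one long edge (+x). Origin: centre of its underside. The free spot.
- mug_mid (a point): White mug, 80 mm across and 90 mm high with a handle on one side, standing on the desk beyond the mats; not to be moved. Site at its centre, 45 mm up. The other bits lying between the mats (eraser, sharpener, sticky notes, memory stick, binder clip) are all under 15 mm high.
Things that resemble listed ones, but are neither listed nor needed, are in the scene too. What is shaped like the part that bears clip_box_mid but turquoise is not meant. Of the things like the part that bears tin_mid, leave any that is pink; of the rest the larger one is meant.

How it is judged (in metres and radians):
On the way:
1. one of the four things is parked upright and let go on the notepad, its centre within 50 mm of the notepad's middle (((horizontal distance between stapler_mid and notepad below 0.05 m and height (world z) of stapler_mid between 0.0295 and 0.0375 m and contact force between the fingers and stapler below 0.1 N and angle between stapler_mid's own z axis and vertical below 0.1 rad) or (horizontal distance between tin_mid and notepad below 0.05 m and height (world z) of tin_mid between 0.026 and 0.034 m and contact force between the fingers and tin below 0.1 N and angle between tin_mid's own z axis and vertical below 0.1 rad) or (horizontal distance between clip_box_mid and notepad below 0.05 m and height (world z) of clip_box_mid between 0.027 and 0.035 m and contact force between the fingers and clip_box below 0.1 N and angle between clip_box_mid's own z axis and vertical below 0.1 rad) or (horizontal distance between stamp_mid and notepad below 0.05 m and height (world z) of stamp_mid between 0.036 and 0.044 m and contact force between the fingers and stamp below 0.1 N and angle between stamp_mid's own z axis and vertical below 0.1 rad))), for 0.2 s.
At the end, for the whole second after the job is handed in: Each thing is upright (0.1 rad) and still on its own mat, centre within 15 mm of the mat's middle: stapler on the long mat, lengthwise within 0.26 rad; clip box on the square mat, sides within 0.26 rad of the mat's; tin on the large round mat; stamp on the small round mat (horizontal distance between stapler_mid and long_mat below 0.015 m and height (world z) of stapler_mid below 0.0315 m and angle between each of stapler_mid, tin_mid, clip_box_mid, stamp_mid's own z axis and vertical below 0.1 rad and linear speed of each of stapler, tin, clip_box, stamp below 0.02 m/s and horizontal distance between tin_mid and big_round_mat below 0.015 m and height (world z) of tin_mid below 0.028 m and horizontal distance between clip_box_mid and square_mat below 0.015 m and height (world z) of clip_box_mid below 0.029 m and horizontal distance between stamp_mid and small_round_mat below 0.015 m and height (world z) of stamp_mid below 0.038 m and angle between the x axis of stapler_mid and the x axis of long_mat, either way round below 0.26 rad and (angle between the x axis of clip_box_mid and the x axis of square_mat, either way round below 0.26 rad or angle between the x axis of clip_box_mid and the y axis of square_mat, either way round below 0.26 rad)); the robot touches nothing.
It fails at once if the mug is moved more than 30 mm from where it stood (distance of mug_mid from where it was at the start of the episode above 0.03 m).
It also fails if it takes over 144 s, if anything falls off the work surface, if the arm or the gripper's body presses on something with over 40 N, if the wrist force passes 120 N, or if a joint passes its speed limit or range.

## Working session

There is one attempt and no reset: what is moved stays moved. The work goes in short steps, Python scripts to look and compute and a tool call to move; the robot and the scene stay as the last step left them, time stands still between calls to the robot, and variables do not carry over. Pictures are saved under pics/ and viewed, about 12 in all and at most 16, crops included, and the job is handed in when it is done.

Besides the shell and the picture viewer there is one more tool, called after ">>>" as name([rows], argument=value, ...), one row to a line, values as JSON. jog_arm: Moves the arm, as the interface text tells. Its arguments: {"type":"object","properties":{"targets":{"type":"array","items":{"type":"array"}}},"required":["targets"]}

```bash
mkdir -p pics; python3 - <<'E'
from plant import robot
import cv2
o=robot.get_obs();print({k:o[k] for k in('clock','position','orientation','opening')})
for c in('top','scene'):
    cv2.imwrite(f'pics/{c}0.png',robot.snapshot(c)); k=robot.get_calibration(c);print(c,k)
    for n in['stapler_mid','tin_mid','clip_box_mid','stamp_mid','long_mat','square_mat','big_round_mat','small_round_mat','notepad','mug_mid']:
        print(n,[(d['centre'] if isinstance(d['centre'],list) else d['centre'].round(3).tolist(),round(float(d['p']),2)) for d in robot.look_for(n,c)])
print(robot.get_obs()['clock'])
E
```

```text
{'clock': 0.0, 'position': array([0.18572178, 0.59643541, 0.23076142]), 'orientation': array([-1.79938224e+02,  3.99253253e-03,  1.62704387e+02]), 'opening': 0.08576477764998154}
top {'K': array([[442.80946496,   0.        , 312.03800341],
       [  0.        , 442.80946496, 196.76610934],
       [  0.        ,   0.        ,   1.        ]]), 'rvec': array([ 2.13346188, -2.16001842,  0.16644277]), 'tvec': array([-0.06267727,  0.54210389,  1.05750632])}
stapler_mid [([0.4817, 0.2636, 0.0469], 0.79)]
tin_mid [([0.7846, 0.208, 0.0435], 0.93), ([0.6643, 0.135, 0.0448], 0.79), ([0.5426, 0.1609, 0.0309], 0.77), ([0.4728, 0.0153, 0.0088], 0.2)]
clip_box_mid [([0.4717, -0.2677, 0.0361], 0.79), ([0.3154, -0.2518, 0.032], 0.72), ([0.4483, -0.4339, 0.0316], 0.58)]
stamp_mid [([0.6455, -0.1775, 0.0273], 0.77)]
long_mat [([0.633, -0.1783, 0.0036], 0.89)]
square_mat [([0.6473, 0.1479, 0.0033], 0.96)]
big_round_mat [([0.4791, -0.2698, -0.001], 0.76)]
small_round_mat [([0.4817, 0.249, 0.0022], 0.92)]
notepad [([0.4733, 0.0157, 0.0098], 0.87), ([0.4822, 0.2503, -0.0005], 0.39)]
mug_mid [([0.7423, 0.00
[... 234 characters left out ...]
31934]), 'tvec': array([ 0.46097378, -0.19975792,  1.17492038])}
stapler_mid [([0.4942, 0.2731, 0.0513], 0.85)]
tin_mid [([0.5488, 0.1685, 0.032], 0.97), ([0.7897, 0.2135, 0.0411], 0.69), ([0.6703, 0.1501, 0.0481], 0.63)]
clip_box_mid [([0.3159, -0.2477, 0.0317], 0.97), ([0.4693, -0.2632, 0.0309], 0.79), ([0.4459, -0.4232, 0.0302], 0.63), ([0.7252, -0.0116, 0.0467], 0.34)]
stamp_mid [([0.6494, -0.172, 0.0254], 0.66)]
long_mat [([0.6486, -0.1716, 0.0015], 0.62)]
square_mat [([0.6706, 0.1626, 0.0027], 0.69)]
big_round_mat [([0.4958, -0.2509, 0.002], 0.97)]
small_round_mat [([0.481, 0.2589, 0.0063], 0.97)]
notepad [([0.4734, 0.0175, 0.014], 0.95)]
mug_mid [([0.7274, -0.0126, 0.0479], 0.63)]
1.1
```

View pics/top0.png

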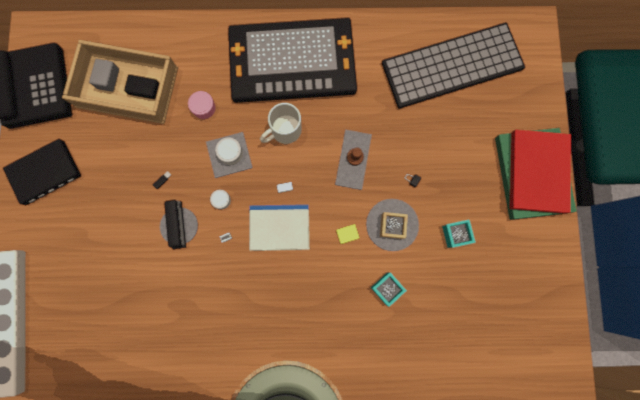

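View pics/scene0.png

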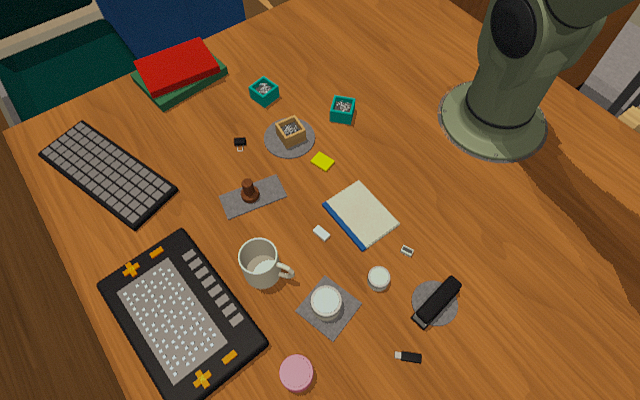

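Top view: the tin candidates are white (228,149) on the square mat, a small white one (220,199), and a pink one (201,105). The clip box candidates are pale (395,225), turquoise (460,234) and turquoise (389,290). The stapler is at (175,225) and the stamp at (356,156), with no look-alikes seen. I choose the white tin at (228,149) and the pale box at (395,225). Next I fit poses by matching silhouettes in both cameras.

```bash
cat > h.py <<'E'
import numpy as np, cv2
from scipy.optimize import minimize
from plant import robot
a=np.linspace(0,2*np.pi,48,endpoint=False)
def rect(l,w,z0,z1): return np.array([[sx*l/2,sy*w/2,z] for z in(z0,z1) for sx in(-1,1) for sy in(-1,1)])
def cyl(d,z0,z1): return np.vstack([np.c_[d/2*np.cos(a),d/2*np.sin(a),0*a+z] for z in(z0,z1)])
M={'stapler_mid':[rect(.12,.036,0,.008),rect(.12,.031,0,.047)],'tin_mid':[cyl(.063,0,.04)],'clip_box_mid':[rect(.058,.058,0,.042)],
'stamp_mid':[cyl(.044,0,.016),cyl(.026,0,.06)],'long_mat':[rect(.15,.07,0,.004)],'square_mat':[rect(.1,.1,0,.004)],
'big_round_mat':[cyl(.134,0,.004)],'small_round_mat':[cyl(.096,0,.004)],'notepad':[rect(.11,.15,0,.01)]}
S=4
def render(n,p,z,k):
    m=np.zeros((400*S,640*S),np.uint8);c,s=np.cos(p[2]),np.sin(p[2]);R=np.array([[c,-s,0],[s,c,0],[0,0,1]])
    for P in M[n]:
        q=cv2.projectPoints(P@R.T+[p[0],p[1],z],k['rvec'],k['tvec'],k['K'],None)[0].reshape(-1,2)
        h=cv2.convexHull((((q+.5)*S-.5)*16).round().astype(np.int32)); cv2.fillConvexPoly(m,h,1,shift=4)
    return m
def region(n,cam,xy):
    k=robot.get_calibration(cam); q=cv2.projectPoints(np.array([[xy[0],xy[1],.03]]),k['rvec'],k['tvec'],k['K'],None)[0].ravel()
    best=None
    for d in robot.trace(n,cam):
        r=np.array(d['region']); ys,xs=np.nonzero(r)
        if len(xs) and np.hypot(xs.mean()-q[0],ys.mean()-q[1])<25 and best is None: best=r.astype(np.uint8)
    return best
def fit(n,xy,z,masks,ign={},yaws=(0,.4,.8,1.2,1.6,2,2.4,2.8)):
    ks={c:robot.get_calibration(c) for c in masks}
    up=lambda r:cv2.resize(r,None,fx=S,fy=S,interpolation=cv2.INTER_NEAREST)
    U={c:up(r) for c,r in masks.items()}; I={c:up(ign[c]) if c in ign else None for c in masks}
    def cost(p):
        t=0
        for c in masks:
            m=render(n,p,z,ks[c]); x=m^U[c]; 
            if I[c] is not None: x=x&(1-I[c]); 
            t+=x.sum()/U[c].sum()
        return t
    rnd='round' in n or n in('tin_mid','stamp_mid'); best=None
    ys=[0] if rnd else yaws
    for y in sorted(ys,key=lambda y:cost([*xy,y]))[:2]:
        s=np.array([[*xy,y]]*4,float); s[1,0]+=.008;s[2,1]+=.008;s[3,2]+=.15
        r=minimize(cost,[*xy,y],method='Nelder-Mead',options=dict(initial_simplex=s,xatol=2e-4,fatol=1e-4,maxiter=120))
        if best is None or r.fun<best.fun: best=r
    return best.x,best.fun/len(masks)
def go(x,y,z=None,yaw=None):
    o=robot.get_obs();p=o['position'];r,pi,w=o['orientation']
    from scipy.spatial.transform import Rotation as T
    R=T.from_euler('xyz',[r,pi,w],degrees=True)
    d=R.inv().apply(np.array([x,y,p[2] if z is None else z])-p)*1000
    yw=w if yaw is None else w+((yaw-w+90)%180-90)
    rv=(R.inv()*T.from_euler('xyz',[180,0,yw],degrees=True)).as_rotvec()
    print('t',round(o['clock'],1),'pos',p.round(4),'ori',np.round([r,pi,w],1),'open',round(o['opening'],4),'F',np.round(o['wrist_force'],1),'j',np.round(o['joint_positions']))
    print('d',d.round(1),'rot',rv.round(3))
E
cat > a.py <<'E'
from h import *
G={'stapler_mid':(.485,.262),'tin_mid':(.664,.14),'clip_box_mid':(.47,-.267),'stamp_mid':(.647,-.175),'long_mat':(.635,-.178),'square_mat':(.65,.148),'big_round_mat':(.48,-.265),'small_round_mat':(.481,.25),'notepad':(.473,.016)}
cams=('top','scene'); [robot.snapshot(c) for c in cams]
reg={n:{c:r for c in cams if (r:=region(n,c,G[n])) is not None} for n in G}
ign={c:cv2.dilate(np.maximum.reduce([reg[n][c] for n in G if n.endswith('mid') and c in reg[n]]),np.ones((5,5),np.uint8)) for c in cams}
for n in G:
    for cs in (cams,('top',),('scene',)):
        m={c:reg[n][c] for c in cs if c in reg[n]}
        if len(m)<len(cs): continue
        x,f=fit(n,G[n],.004 if n.endswith('mid') else 0,m,{} if n.endswith('mid') else ign)
        print(n,cs,x[:2].round(4),'yaw',round(np.degrees(x[2]),1),round(f,3))
E
python3 a.py; python3 -c "
import cv2;i=cv2.imread('pics/top0.png')
cv2.imwrite('pics/crop.png',cv2.hconcat([cv2.resize(i[90:250,150:270],None,fx=3,fy=3),cv2.resize(i[130:290,330:450],None,fx=3,fy=3)]))"
```

```text
stapler_mid ('top', 'scene') [0.4786 0.2731] yaw 7.0 0.103
stapler_mid ('top',) [0.4801 0.2721] yaw 8.0 0.102
stapler_mid ('scene',) [0.4789 0.2734] yaw 7.0 0.092
tin_mid ('top', 'scene') [0.6647 0.1398] yaw 2.3 0.055
tin_mid ('top',) [0.6648 0.1397] yaw 3.9 0.067
tin_mid ('scene',) [0.6645 0.1399] yaw 2.0 0.042
clip_box_mid ('top', 'scene') [ 0.4697 -0.2716] yaw 83.0 0.05
clip_box_mid ('top',) [ 0.4697 -0.2714] yaw -6.9 0.049
clip_box_mid ('scene',) [ 0.4693 -0.2726] yaw 84.0 0.04
stamp_mid ('top', 'scene') [ 0.6503 -0.182 ] yaw 6.0 0.089
stamp_mid ('top',) [ 0.6505 -0.182 ] yaw 2.2 0.084
stamp_mid ('scene',) [ 0.6504 -0.1827] yaw 3.2 0.093
long_mat ('top', 'scene') [ 0.6459 -0.1794] yaw -11.7 0.062
long_mat ('top',) [ 0.6461 -0.1794] yaw 168.1 0.043
long_mat ('scene',) [ 0.6455 -0.18  ] yaw 168.3 0.08
square_mat ('top', 'scene') [0.662 0.145] yaw 105.2 0.08
square_mat ('top',) [0.6619 0.1441] yaw 15.6 0.11
square_mat ('scene',) [0.6621 0.1454] yaw 14.9 0.039
big_round_mat ('top', 'scene') [ 0.4739 -0.2741] yaw 8.1 0.047
big_round_mat ('top',) [ 0.4743 -0.2735] yaw 9.6 0.035
big_round_mat ('scene',) [ 0.4733 -0.2752] yaw 15.9 0.048
small_round_mat ('top', 'scene') [0.4775 0.2706] yaw 10.8 0.085
small_round_mat ('top',) [0.4769 0.2704] yaw 10.8 0.1
small_round_mat ('scene',) [0.4781 0.2711] yaw 11.1 0.066
notepad ('top', 'scene') [0.4715 0.0147] yaw 0.4 0.04
notepad ('top',) [0.4714 0.0148] yaw 0.5 0.036
notepad ('scene',) [0.4712 0.0151] yaw 180.4 0.043
```

View pics/crop.png

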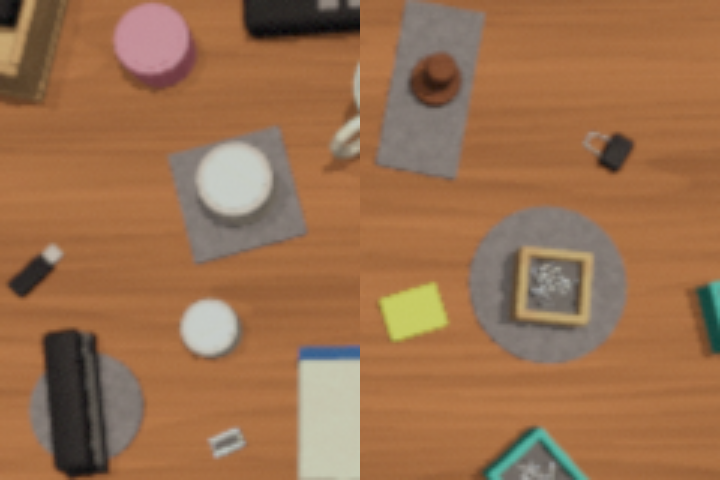

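The crop shows the larger white tin on the square mat and the pale box on the large round mat. The stapler and stamp are as expected, and the two cameras' fits agree to about 1 mm. The plan is stamp → notepad, stapler → long mat, stamp → small round mat, then tin → notepad, box → square mat, tin → large round mat.

>>> jog_arm([
  [[-37, -33, 0], [0, 0, 0], 0],
  [[-74, -67, 0], [0, 0, 0], 0],
  [[-112, -100, 0], [0, 0, 0], 0],
  [[-149, -134, 0], [0, 0, 0], 0],
  [[-186, -167, 0], [0, 0, 0], 0],
])

```text
clock: 2.6
position: [0.3142, 0.3805, 0.2315]
orientation: [180.0, 0.0, 162.7]
wrist_force: [1.5, 0.3, -0.5]
opening: 0.0855
```

>>> jog_arm([
  [[-37, -33, 0], [0, 0, 0], 0],
  [[-74, -67, 0], [0, 0, 0], 0],
  [[-112, -100, 0], [0, 0, 0], 0],
  [[-149, -134, 0], [0, 0, 0], 0],
  [[-186, -167, 0], [0, 0, 0], 0],
])

```text
clock: 3.1
position: [0.442, 0.1656, 0.2318]
orientation: [179.9, 0.0, 162.7]
wrist_force: [1.0, 0.0, -0.5]
opening: 0.0854
```

>>> jog_arm([
  [[-37, -33, 0], [0, 0, 0], 0],
  [[-74, -67, 0], [0, 0, 0], 0],
  [[-112, -100, 0], [0, 0, 0], 0],
  [[-149, -134, 0], [0, 0, 0], 0],
  [[-186, -167, 0], [0, 0, 0], 0],
])

```text
clock: 3.6
position: [0.5697, -0.0494, 0.2319]
orientation: [179.9, 0.1, 162.7]
wrist_force: [0.4, 1.5, 0.5]
opening: 0.0856
```

```bash
python3 -c "
from h import *;go(.6503,-.182,.2,168)"
```

```text
t 3.6 pos [ 0.5697 -0.0494  0.2319] ori [1.799e+02 1.000e-01 1.627e+02] open 0.0856 F [0.4 1.5 0.5] j [ -9.  25.  12. 100.  -6.  55.  77.]
d [-116.2 -102.7   31.9] rot [ 0.001  0.001 -0.092]
```

>>> jog_arm([
  [[-36, -32, 10], [0, 0, -0.03], 0],
  [[-73, -64, 20], [0, 0, -0.06], 0],
  [[-116, -103, 32], [0, 0, -0.092], 0],
  [[-116, -103, 32], [0, 0, -0.092], 0],
  [[-116, -103, 32], [0, 0, -0.092], 0],
])

```text
clock: 4.1
position: [0.6498, -0.1841, 0.1988]
orientation: [180.0, -0.0, 167.8]
wrist_force: [0.3, 1.7, -1.0]
opening: 0.0853
```

```bash
python3 -c "
from h import *;go(.6503,-.182,.026,168)"
```

```text
t 4.1 pos [ 0.6498 -0.1841  0.1988] ori [180.   -0.  167.8] open 0.0853 F [ 0.3  1.7 -1. ] j [ 4. 37. 11. 86. -8. 58. 95.]
d [-1.000e-01  2.100e+00  1.728e+02] rot [ 0.001 -0.    -0.003]
```

>>> jog_arm([
  [[0, 2, 45], [0, 0, 0], 0],
  [[0, 2, 90], [0, 0, 0], 0],
  [[0, 2, 135], [0, 0, 0], 0],
  [[0, 2, 173], [0, 0, 0], 0],
  [[0, 2, 173], [0, 0, 0], 0],
])

```text
clock: 4.6
position: [0.6473, -0.1793, 0.0217]
orientation: [179.9, -0.4, 167.9]
wrist_force: [-0.8, 0.4, -0.2]
opening: 0.0856
```

>>> jog_arm([
  [[0, 0, 0], [0, 0, 0], 255],
  [[0, 0, 0], [0, 0, 0], 255],
  [[0, 0, 0], [0, 0, 0], 255],
  [[0, 0, 0], [0, 0, 0], 255],
  [[0, 0, 0], [0, 0, 0], 255],
])

```text
clock: 5.1
position: [0.6481, -0.1794, 0.0234]
orientation: [179.9, -0.3, 167.9]
wrist_force: [-1.9, 1.9, 13.1]
opening: 0.0247
```

>>> jog_arm([
  [[0, 0, 0], [0, 0, 0], 255],
  [[0, 0, 0], [0, 0, 0], 255],
  [[0, 0, 0], [0, 0, 0], 255],
  [[0, 0, 0], [0, 0, 0], 255],
  [[0, 0, 0], [0, 0, 0], 255],
])

```text
clock: 5.6
position: [0.6481, -0.1794, 0.0235]
orientation: [179.9, -0.3, 167.9]
wrist_force: [0.3, 0.9, 2.3]
opening: 0.0248
```

```bash
python3 -c "
from h import *;go(.4715,.0147,.2,168)"
```

```text
t 5.6 pos [ 0.6481 -0.1794  0.0235] ori [179.9  -0.3 167.9] open 0.0248 F [0.3 0.9 2.3] j [ 5. 49.  8. 91. -9. 41. 96.]
d [ 214.2  153.2 -175.2] rot [ 0.002 -0.005 -0.001]
```

>>> jog_arm([
  [[0, 0, -30], [0, 0, 0], 255],
  [[0, 0, -65], [0, 0, 0], 255],
  [[0, 0, -100], [0, 0, 0], 255],
  [[20, 14, -100], [0, 0, 0], 255],
  [[55, 39, -100], [0, 0, 0], 255],
])

```text
clock: 6.1
position: [0.6035, -0.1315, 0.1246]
orientation: [179.9, -0.1, 167.8]
wrist_force: [0.4, 2.0, -1.8]
opening: 0.0246
```

>>> jog_arm([
  [[35, 25, 0], [0, 0, 0], 255],
  [[75, 54, 0], [0, 0, 0], 255],
  [[115, 82, 0], [0, 0, 0], 255],
  [[150, 107, 0], [0, 0, 0], 255],
  [[159, 114, 0], [0, 0, 0], 255],
])

```text
clock: 6.6
position: [0.4694, 0.0165, 0.1251]
orientation: [179.9, -0.2, 168.0]
wrist_force: [-0.2, 0.4, -0.3]
opening: 0.0249
```

```bash
python3 -c "
from h import *;go(.4715,.0147,.031,168)"
```

```text
t 6.6 pos [0.4694 0.0165 0.1251] ori [179.9  -0.2 168. ] open 0.0249 F [-0.2  0.4 -0.3] j [-17.  26.  10. 120.  -8.  35.  77.]
d [-2.8 -1.5 94.1] rot [ 0.002 -0.004 -0.   ]
```

>>> jog_arm([
  [[0, 0, 40], [0, 0, 0], 255],
  [[0, 0, 75], [0, 0, 0], 255],
  [[0, 0, 89], [0, 0, 0], 255],
  [[0, 0, 92], [0, 0, 0], 255],
  [[0, 0, 93], [0, 0, 0], 255],
])

```text
clock: 7.1
position: [0.4692, 0.0164, 0.0322]
orientation: [179.9, -0.3, 168.0]
wrist_force: [-0.4, 0.2, -0.6]
opening: 0.0249
```

```bash
python3 -c "
from h import *;go(.4715,.0147,.030,168)"
```

```text
t 7.1 pos [0.4692 0.0164 0.0322] ori [179.9  -0.3 168. ] open 0.0249 F [-0.4  0.2 -0.6] j [-14.  36.   6. 122. -10.  22.  79.]
d [-2.6 -1.2  2.1] rot [ 0.001 -0.004 -0.001]
```

Lower the last 2 mm, release, retract, then head toward the stapler.

>>> jog_arm([
  [[0, 0, 2], [0, 0, 0], 255],
  [[0, 0, 2], [0, 0, 0], 255],
  [[0, 0, 2], [0, 0, 0], 0],
  [[0, 0, 2], [0, 0, 0], 0],
  [[0, 0, 2], [0, 0, 0], 0],
])

```text
clock: 7.6
position: [0.4694, 0.0164, 0.0304]
orientation: [179.9, -0.2, 168.0]
wrist_force: [0.3, 0.6, 0.0]
opening: 0.0673
```

>>> jog_arm([
  [[0, 0, 0], [0, 0, 0], 0],
  [[0, 0, 0], [0, 0, 0], 0],
  [[0, 0, -40], [0, 0, 0], 0],
  [[0, 0, -80], [0, 0, 0], 0],
  [[0, 0, -120], [0, 0, 0], 0],
])

```text
clock: 8.1
position: [0.4695, 0.016, 0.1518]
orientation: [179.9, -0.3, 168.0]
wrist_force: [0.4, 0.3, -0.3]
opening: 0.0854
```

```bash
cat > one.py <<'E'
import sys
from h import *
n,x,y,z=sys.argv[1],*map(float,sys.argv[2:5])
cams=('top','scene');m={}
for c in cams:
    cv2.imwrite(f'pics/last_{c}.png',robot.snapshot(c)); r=region(n,c,(x,y))
    if r is not None: m[c]=r
for cs in ([tuple(m)] + ([(c,) for c in m] if len(m)>1 else [])):
    p,f=fit(n,(x,y),z,{c:m[c] for c in cs}); print(n,cs,p[:2].round(4),round(np.degrees(p[2]),1),round(f,3))
E
python3 one.py stamp_mid .4715 .0147 .01; python3 -c "
from h import *;go(.479,.273,.2,187)"
```

```text
stamp_mid ('scene',) [0.4707 0.014 ] 12.0 0.123
t 8.3 pos [0.4702 0.0164 0.1511] ori [ 1.799e+02 -1.000e-01  1.680e+02] open 0.0852 F [-0.6 -0.8 -0.4] j [-18.  23.  11. 119.  -7.  38.  76.]
d [ 44.9 252.9 -48.2] rot [ 0.003 -0.002 -0.332]
```

>>> jog_arm([
  [[8, 45, 0], [0, 0, -0.066], 0],
  [[16, 90, 0], [0, 0, -0.133], 0],
  [[24, 135, 0], [0, 0, -0.2], 0],
  [[32, 180, 0], [0, 0, -0.266], 0],
  [[40, 225, 0], [0, 0, -0.332], 0],
])

```text
clock: 8.8
position: [0.4771, 0.2464, 0.1503]
orientation: [179.9, -0.2, -172.8]
wrist_force: [1.1, -0.6, 0.2]
opening: 0.0853
```

```bash
python3 -c "
from h import *;go(.479,.273,.025,187)"
```

```text
t 8.8 pos [0.4771 0.2464 0.1503] ori [ 179.9   -0.2 -172.8] open 0.0853 F [ 1.1 -0.6  0.2] j [-37.  28.   5. 109.  -4.  43.  67.]
d [ -5.7  25.8 125.4] rot [ 0.002 -0.003  0.003]
```

>>> jog_arm([
  [[-6, 26, 20], [0, 0, 0], 0],
  [[-6, 26, 60], [0, 0, 0], 0],
  [[-6, 26, 100], [0, 0, 0], 0],
  [[-6, 26, 132], [0, 0, 0], 0],
  [[-6, 26, 135], [0, 0, 0], 0],
])

```text
clock: 9.3
position: [0.4766, 0.2716, 0.0109]
orientation: [-179.9, -0.6, -172.8]
wrist_force: [-0.1, 0.2, 0.2]
opening: 0.0857
```

>>> jog_arm([
  [[0, 0, 0], [0, 0, 0], 255],
  [[0, 0, 0], [0, 0, 0], 255],
  [[0, 0, 0], [0, 0, 0], 255],
  [[0, 0, 0], [0, 0, 0], 255],
  [[0, 0, 0], [0, 0, 0], 255],
])

```text
clock: 9.8
position: [0.4772, 0.2721, 0.0122]
orientation: [180.0, -0.5, -172.8]
wrist_force: [-1.2, -0.7, 8.9]
opening: 0.0316
```

>>> jog_arm([
  [[0, 0, 0], [0, 0, 0], 255],
  [[0, 0, 0], [0, 0, 0], 255],
  [[0, 0, 0], [0, 0, 0], 255],
  [[0, 0, 0], [0, 0, 0], 255],
  [[0, 0, 0], [0, 0, 0], 255],
])

```text
clock: 10.3
position: [0.4772, 0.272, 0.0123]
orientation: [-180.0, -0.5, -172.8]
wrist_force: [-1.2, -0.4, 0.4]
opening: 0.0311
```

```bash
python3 one.py stapler_mid .479 .272 .004; python3 -c "
from h import *;go(.6459,-.1794,.2,168.3)"
```

```text
stapler_mid ('top', 'scene') [0.4796 0.2705] 8.8 0.904
stapler_mid ('top',) [0.4787 0.2697] 10.1 1.061
stapler_mid ('scene',) [0.4842 0.2717] 7.6 0.739
t 10.5 pos [0.4772 0.2721 0.0123] ori [ 180.    -0.5 -172.8] open 0.0312 F [-1.1 -0.5  2.9] j [-38.  42.   3. 111.  -5.  28.  66.]
d [-109.4 -469.  -188.7] rot [-0.001 -0.008  0.329]
```

>>> jog_arm([
  [[0, 0, -30], [0, 0, 0], 255],
  [[0, 0, -65], [0, 0, 0], 255],
  [[0, 0, -100], [0, 0, 0], 255],
  [[0, 0, -140], [0, 0, 0], 255],
  [[-8, -33, -140], [0, 0, 0], 255],
])

```text
clock: 11.0
position: [0.4912, 0.2451, 0.1567]
orientation: [179.7, -0.1, -172.5]
wrist_force: [1.7, 0.4, -4.0]
opening: 0.0312
```

>>> jog_arm([
  [[-9, -40, 0], [0, 0, 0], 255],
  [[-19, -83, 0], [0, 0, 0], 255],
  [[-29, -126, 0], [0, 0, 0], 255],
  [[-39, -169, 0], [0, 0, 0], 255],
  [[-49, -212, 0], [0, 0, 0], 255],
])

```text
clock: 11.5
position: [0.5677, 0.0395, 0.1555]
orientation: [179.7, -0.1, -172.5]
wrist_force: [1.2, 1.0, -1.5]
opening: 0.0314
```

>>> jog_arm([
  [[-10, -43, 0], [0, 0, 0.06], 255],
  [[-20, -86, 0], [0, 0, 0.12], 255],
  [[-30, -129, 0], [0, 0, 0.19], 255],
  [[-40, -172, 0], [0, 0, 0.26], 255],
  [[-49, -212, 0], [0, 0, 0.329], 255],
])

```text
clock: 12.0
position: [0.6441, -0.1665, 0.1541]
orientation: [179.8, -0.2, 168.4]
wrist_force: [0.9, 1.0, -3.0]
opening: 0.0312
```

```bash
python3 -c "
from h import *;go(.644,-.179,.014,168.3)"
```

```text
t 12.0 pos [ 0.6441 -0.1665  0.1541] ori [179.8  -0.2 168.4] open 0.0312 F [ 0.9  1.  -3. ] j [ 3. 39. 11. 89. -9. 53. 95.]
d [ -3.  -12.8 140. ] rot [ 0.004 -0.004  0.003]
```

>>> jog_arm([
  [[-3, -13, 20], [0, 0, 0], 255],
  [[-3, -13, 60], [0, 0, 0], 255],
  [[-3, -13, 100], [0, 0, 0], 255],
  [[-3, -13, 115], [0, 0, 0], 255],
  [[-3, -13, 120], [0, 0, 0], 255],
])

```text
clock: 12.5
position: [0.6433, -0.1791, 0.0326]
orientation: [179.8, -0.4, 168.5]
wrist_force: [0.1, 0.3, -1.3]
opening: 0.0316
```

```bash
python3 one.py stapler_mid .646 -.179 .025; python3 -c "
from h import *;go(.644,-.179,.013,168.3)"
```

```text
stapler_mid ('scene',) [ 0.6487 -0.1818] 167.6 0.54
t 12.7 pos [ 0.6451 -0.1795  0.0359] ori [ 1.798e+02 -1.000e-01  1.685e+02] open 0.0312 F [ 0.7 -0.3 -1.9] j [  5.  48.   9.  92. -11.  41.  97.]
d [ 1.1  0.2 22.9] rot [ 0.004 -0.002  0.003]
```

>>> jog_arm([
  [[1, 0, 12], [0, 0, 0], 255],
  [[1, 0, 20], [0, 0, 0], 255],
  [[1, 0, 23], [0, 0, 0], 255],
  [[1, 0, 23], [0, 0, 0], 255],
  [[1, 0, 23], [0, 0, 0], 255],
])

```text
clock: 13.2
position: [0.6441, -0.1793, 0.0127]
orientation: [179.8, -0.1, 168.5]
wrist_force: [0.4, 0.2, -2.3]
opening: 0.0316
```

>>> jog_arm([
  [[0, 0, 0], [0, 0, 0], 0],
  [[0, 0, 0], [0, 0, 0], 0],
  [[0, 0, 0], [0, 0, 0], 0],
  [[0, 0, 0], [0, 0, 0], 0],
  [[0, 0, 0], [0, 0, 0], 0],
])

```text
clock: 13.7
position: [0.6441, -0.1792, 0.0128]
orientation: [179.8, -0.1, 168.5]
wrist_force: [-0.2, 0.3, 0.2]
opening: 0.0856
```

>>> jog_arm([
  [[0, 0, -30], [0, 0, 0], 0],
  [[0, 0, -70], [0, 0, 0], 0],
  [[0, 0, -110], [0, 0, 0], 0],
  [[30, 0, -140], [0, 0, 0], 0],
  [[70, 30, -140], [0, 0, 0], 0],
])

```text
clock: 14.2
position: [0.5827, -0.1403, 0.1568]
orientation: [179.9, 0.3, 168.2]
wrist_force: [1.7, 1.2, 0.2]
opening: 0.0858
```

>>> jog_arm([
  [[35, 25, 0], [0, 0, 0], 0],
  [[70, 54, 0], [0, 0, 0], 0],
  [[100, 82, 0], [0, 0, 0], 0],
  [[110, 107, 0], [0, 0, 0], 0],
  [[110, 120, 0], [0, 0, 0], 0],
])

```text
clock: 14.7
position: [0.4989, 0.002, 0.1569]
orientation: [179.8, 0.3, 168.3]
wrist_force: [-0.1, -0.8, -0.2]
opening: 0.0851
```

```bash
python3 one.py stapler_mid .646 -.179 .004; python3 -c "
from h import *;go(.4715,.0147,.15,187)"
```

```text
stapler_mid ('top', 'scene') [ 0.6469 -0.1809] 168.3 0.109
stapler_mid ('top',) [ 0.6461 -0.1808] 168.6 0.079
stapler_mid ('scene',) [ 0.6487 -0.18  ] 168.5 0.132
t 14.9 pos [ 0.5001 -0.0011  0.1565] ori [179.9   0.3 168.1] open 0.0859 F [-0.4 -0.7 -0.2] j [-15.  25.  11. 115.  -7.  40.  79.]
d [31.3  9.6  6.3] rot [ 0.001  0.006 -0.329]
```

The stapler is on its mat within 2 mm and 0.1°. Next is the stamp.

>>> jog_arm([
  [[32, 10, 0], [0, 0, 0], 0],
  [[32, 10, 30], [0, 0, 0], 0],
  [[32, 10, 70], [0, 0, 0], 0],
  [[32, 10, 110], [0, 0, 0], 0],
  [[32, 10, 125], [0, 0, 0], 0],
])

```text
clock: 15.4
position: [0.4704, 0.0137, 0.0283]
orientation: [-180.0, 0.1, 168.0]
wrist_force: [0.0, -0.9, 1.2]
opening: 0.0853
```

>>> jog_arm([
  [[0, 0, 0], [0, 0, 0], 255],
  [[0, 0, 0], [0, 0, 0], 255],
  [[0, 0, 0], [0, 0, 0], 255],
  [[0, 0, 0], [0, 0, 0], 255],
  [[0, 0, 0], [0, 0, 0], 255],
])

```text
clock: 15.9
position: [0.4712, 0.0136, 0.0294]
orientation: [180.0, 0.2, 168.0]
wrist_force: [-1.1, -1.6, 11.5]
opening: 0.0247
```

>>> jog_arm([
  [[0, 0, 0], [0, 0, 0], 255],
  [[0, 0, 0], [0, 0, 0], 255],
  [[0, 0, -30], [0, 0, 0], 255],
  [[0, 0, -65], [0, 0, 0], 255],
  [[0, 0, -100], [0, 0, 0], 255],
])

```text
clock: 16.4
position: [0.4704, 0.0136, 0.1307]
orientation: [180.0, 0.2, 168.0]
wrist_force: [0.5, 0.1, -0.9]
opening: 0.0249
```

```bash
python3 -c "
from h import *;go(.4775,.2706,.14,168)"
```

```text
t 16.4 pos [0.4704 0.0136 0.1307] ori [180.    0.2 168. ] open 0.0249 F [ 0.5  0.1 -0.9] j [-18.  25.  11. 120.  -8.  35.  77.]
d [ 46.3 252.9  -9.4] rot [0.    0.004 0.001]
```

>>> jog_arm([
  [[8, 42, 0], [0, 0, 0], 255],
  [[16, 90, 0], [0, 0, 0], 255],
  [[25, 138, 0], [0, 0, 0], 255],
  [[34, 186, 0], [0, 0, 0], 255],
  [[42, 230, 0], [0, 0, 0], 255],
])

```text
clock: 16.9
position: [0.4765, 0.2499, 0.1309]
orientation: [180.0, 0.2, 168.1]
wrist_force: [1.0, -0.4, -0.7]
opening: 0.0243
```

>>> jog_arm([
  [[4, 23, 0], [0, 0, 0], 255],
  [[4, 23, 30], [0, 0, 0], 255],
  [[4, 23, 65], [0, 0, 0], 255],
  [[4, 23, 85], [0, 0, 0], 255],
  [[4, 23, 90], [0, 0, 0], 255],
])

```text
clock: 17.4
position: [0.4766, 0.2727, 0.0391]
orientation: [-179.9, 0.1, 168.1]
wrist_force: [0.4, 0.1, 0.2]
opening: 0.0248
```

```bash
python3 -c "
from h import *;go(.4775,.2706,.0238,168)"
```

```text
t 17.4 pos [0.4766 0.2727 0.0391] ori [-1.799e+02  1.000e-01  1.681e+02] open 0.0248 F [0.4 0.1 0.2] j [-42.  40.   8. 111. -11.  30.  52.]
d [-1.3 -1.8 15.3] rot [-0.001  0.002  0.002]
```

>>> jog_arm([
  [[-1, -2, 8], [0, 0, 0], 255],
  [[-1, -2, 14], [0, 0, 0], 255],
  [[-1, -2, 15], [0, 0, 0], 255],
  [[-1, -2, 15], [0, 0, 0], 255],
  [[-1, -2, 15], [0, 0, 0], 255],
])

```text
clock: 17.9
position: [0.4775, 0.2707, 0.0246]
orientation: [-180.0, 0.1, 168.1]
wrist_force: [-0.2, 0.1, -0.5]
opening: 0.0247
```

>>> jog_arm([
  [[0, 0, 0], [0, 0, 0], 0],
  [[0, 0, 0], [0, 0, 0], 0],
  [[0, 0, 0], [0, 0, 0], 0],
  [[0, 0, 0], [0, 0, 0], 0],
  [[0, 0, 0], [0, 0, 0], 0],
])

```text
clock: 18.4
position: [0.4775, 0.2707, 0.0247]
orientation: [-180.0, 0.1, 168.1]
wrist_force: [-0.3, -0.5, 0.5]
opening: 0.0856
```

>>> jog_arm([
  [[0, 0, -30], [0, 0, 0], 0],
  [[0, 0, -70], [0, 0, 0], 0],
  [[0, 0, -110], [0, 0, 0], 0],
  [[-30, 0, -140], [0, 0, 0], 0],
  [[-70, -30, -140], [0, 0, 0], 0],
])

```text
clock: 18.9
position: [0.541, 0.2317, 0.1691]
orientation: [179.7, 0.4, 168.5]
wrist_force: [0.5, -0.6, -0.3]
opening: 0.0856
```

```bash
python3 one.py stamp_mid .4775 .2706 .004; python3 -c "
from h import *;go(.6647,.1398,.15,173)"
```

```text
stamp_mid ('top', 'scene') [0.4781 0.2706] 0.8 0.581
stamp_mid ('top',) [0.4771 0.2685] 6.4 0.149
stamp_mid ('scene',) [0.4801 0.2723] -2.3 0.961
t 19.1 pos [0.54   0.2258 0.1648] ori [-1.799e+02  1.000e-01  1.680e+02] open 0.0852 F [-1.  -0.   1.3] j [-37.  31.  12. 102.  -8.  47.  57.]
d [-139.8  -58.1   15.2] rot [-0.001  0.002 -0.088]
```

>>> jog_arm([
  [[-40, -17, 0], [0, 0, 0], 0],
  [[-80, -33, 0], [0, 0, 0], 0],
  [[-120, -50, 0], [0, 0, 0], 0],
  [[-140, -58, 20], [0, 0, 0], 0],
  [[-140, -58, 50], [0, 0, 0], 0],
])

```text
clock: 19.6
position: [0.6674, 0.1379, 0.1154]
orientation: [-180.0, 0.3, 167.8]
wrist_force: [0.3, 0.9, -1.1]
opening: 0.0852
```

```bash
python3 one.py stamp_mid .4775 .2706 .004;python3 -c "
from h import *;go(.6647,.1398,.006,168)"
```

```text
stamp_mid ('scene',) [0.4771 0.2694] 7.1 0.079
t 19.8 pos [0.6642 0.1409 0.1153] ori [-1.799e+02  1.000e-01  1.680e+02] open 0.0852 F [ 0.  -0.3  0.3] j [-24.  43.  11.  89. -10.  50.  69.]
d [ -0.6  -0.9 109.3] rot [-0.001  0.001  0.001]
```

>>> jog_arm([
  [[-1, -1, 35], [0, 0, 0], 0],
  [[-1, -1, 75], [0, 0, 0], 0],
  [[-1, -1, 100], [0, 0, 0], 0],
  [[-1, -1, 107], [0, 0, 0], 0],
  [[-1, -1, 108], [0, 0, 0], 0],
])

```text
clock: 20.3
position: [0.6653, 0.1403, 0.0082]
orientation: [-179.9, 0.1, 168.1]
wrist_force: [-0.5, -0.4, -0.0]
opening: 0.0853
```

>>> jog_arm([
  [[0, 0, 0], [0, 0, 0], 255],
  [[0, 0, 0], [0, 0, 0], 255],
  [[0, 0, 0], [0, 0, 0], 255],
  [[0, 0, 0], [0, 0, 0], 255],
  [[0, 0, 0], [0, 0, 0], 255],
])

```text
clock: 20.8
position: [0.6664, 0.141, 0.0108]
orientation: [180.0, 0.2, 168.1]
wrist_force: [-4.4, 1.3, 13.7]
opening: 0.0628
```

>>> jog_arm([
  [[0, 0, 0], [0, 0, 0], 255],
  [[0, 0, 0], [0, 0, 0], 255],
  [[0, 0, -30], [0, 0, 0], 255],
  [[0, 0, -65], [0, 0, 0], 255],
  [[0, 0, -100], [0, 0, 0], 255],
])

```text
clock: 21.3
position: [0.6658, 0.1409, 0.1123]
orientation: [180.0, 0.2, 168.1]
wrist_force: [0.2, 0.9, -2.4]
opening: 0.0624
```

```bash
python3 -c "
from h import *;go(.4715,.0147,.11,168)"
```

```text
t 21.3 pos [0.6658 0.1409 0.1123] ori [180.    0.2 168.1] open 0.0624 F [ 0.2  0.9 -2.4] j [-24.  43.  11.  89. -10.  49.  69.]
d [ 164.1 -163.6    1.5] rot [0.001 0.004 0.002]
```

>>> jog_arm([
  [[30, -30, 0], [0, 0, 0], 255],
  [[64, -64, 0], [0, 0, 0], 255],
  [[98, -98, 0], [0, 0, 0], 255],
  [[132, -132, 0], [0, 0, 0], 255],
  [[160, -160, 0], [0, 0, 0], 255],
])

```text
clock: 21.8
position: [0.4741, 0.016, 0.112]
orientation: [180.0, 0.2, 168.1]
wrist_force: [0.8, -0.5, -1.2]
opening: 0.0623
```

>>> jog_arm([
  [[4, -4, 0], [0, 0, 0], 255],
  [[4, -4, 40], [0, 0, 0], 255],
  [[4, -4, 75], [0, 0, 0], 255],
  [[4, -4, 85], [0, 0, 0], 255],
  [[4, -4, 90], [0, 0, 0], 255],
])

```text
clock: 22.3
position: [0.4696, 0.0129, 0.0217]
orientation: [180.0, 0.2, 168.1]
wrist_force: [0.4, -0.4, -1.9]
opening: 0.0624
```

```bash
python3 -c "
from h import *;go(.4715,.0147,.017,168)"
```

```text
t 22.3 pos [0.4696 0.0129 0.0217] ori [180.    0.2 168.1] open 0.0624 F [ 0.4 -0.4 -1.9] j [-14.  37.   7. 123. -12.  20.  81.]
d [-1.4  2.2  4.7] rot [0.    0.003 0.001]
```

>>> jog_arm([
  [[0, 0, 3], [0, 0, 0], 255],
  [[0, 0, 4], [0, 0, 0], 255],
  [[0, 0, 4], [0, 0, 0], 255],
  [[0, 0, 4], [0, 0, 0], 0],
  [[0, 0, 4], [0, 0, 0], 0],
])

```text
clock: 22.8
position: [0.47, 0.013, 0.0182]
orientation: [180.0, 0.2, 168.1]
wrist_force: [-0.2, -0.0, -0.8]
opening: 0.0854
```

>>> jog_arm([
  [[0, 0, 0], [0, 0, 0], 0],
  [[0, 0, 0], [0, 0, 0], 0],
  [[0, 0, -30], [0, 0, 0], 0],
  [[0, 0, -70], [0, 0, 0], 0],
  [[0, 0, -110], [0, 0, 0], 0],
])

```text
clock: 23.3
position: [0.4691, 0.0128, 0.1293]
orientation: [180.0, 0.2, 168.0]
wrist_force: [-0.1, 0.9, 0.7]
opening: 0.0852
```

>>> jog_arm([
  [[-10, -45, 0], [0, 0, -0.03], 0],
  [[-19, -90, 0], [0, 0, -0.05], 0],
  [[-28, -135, 0], [0, 0, -0.087], 0],
  [[-37, -180, 0], [0, 0, -0.087], 0],
  [[-47, -225, 0], [0, 0, -0.087], 0],
])

```text
clock: 23.8
position: [0.468, -0.2189, 0.1296]
orientation: [180.0, 0.2, 173.0]
wrist_force: [0.5, 0.3, -0.1]
opening: 0.0851
```

```bash
python3 one.py tin_mid .4715 .0147 .01; python3 one.py clip_box_mid .4697 -.2716 .004; python3 -c "
from h import *;go(.4697,-.2716,.01,173)"
```

```text
tin_mid ('top', 'scene') [0.4687 0.0125] 7.0 0.072
tin_mid ('top',) [0.4686 0.0125] 8.4 0.058
tin_mid ('scene',) [0.4682 0.0113] 14.0 0.08
clip_box_mid ('scene',) [ 0.4687 -0.2726] 81.6 0.075
t 24.2 pos [ 0.4687 -0.2157  0.1294] ori [180.    0.2 173.1] open 0.0853 F [-1.   1.2  0.6] j [ 11.  29.  10. 114.  -8.  38. 109.]
d [ -7.3 -55.4 119.4] rot [0.    0.003 0.002]
```

>>> jog_arm([
  [[-7, -45, 0], [0, 0, 0], 0],
  [[-7, -55, 20], [0, 0, 0], 0],
  [[-7, -55, 60], [0, 0, 0], 0],
  [[-7, -55, 100], [0, 0, 0], 0],
  [[-7, -55, 119], [0, 0, 0], 0],
])

```text
clock: 24.7
position: [0.4686, -0.2695, 0.0076]
orientation: [179.9, -0.0, 173.2]
wrist_force: [0.2, 0.5, 0.8]
opening: 0.0853
```

>>> jog_arm([
  [[0, 0, 0], [0, 0, 0], 255],
  [[0, 0, 0], [0, 0, 0], 255],
  [[0, 0, 0], [0, 0, 0], 255],
  [[0, 0, 0], [0, 0, 0], 255],
  [[0, 0, 0], [0, 0, 0], 255],
])

```text
clock: 25.2
position: [0.4691, -0.2695, 0.0085]
orientation: [179.9, 0.1, 173.3]
wrist_force: [0.9, 0.3, -3.0]
opening: 0.0575
```

>>> jog_arm([
  [[0, 0, 0], [0, 0, 0], 255],
  [[0, 0, 0], [0, 0, 0], 255],
  [[0, 0, -30], [0, 0, 0], 255],
  [[0, 0, -70], [0, 0, 0], 255],
  [[0, 0, -120], [0, 0, 0], 255],
])

```text
clock: 25.7
position: [0.468, -0.2692, 0.1289]
orientation: [179.9, -0.1, 173.3]
wrist_force: [0.7, 0.3, -1.6]
opening: 0.0574
```

```bash
python3 -c "
from h import *;go(.662,.145,.13,195.2)"
```

```text
t 25.7 pos [ 0.468  -0.2692  0.1289] ori [ 1.799e+02 -1.000e-01  1.733e+02] open 0.0574 F [ 0.7  0.3 -1.6] j [ 16.  31.  10. 110.  -8.  40. 115.]
d [-1.439e+02  4.342e+02 -4.000e-01] rot [ 0.002 -0.001 -0.383]
```

>>> jog_arm([
  [[-12, 36, 0], [0, 0, 0], 255],
  [[-26, 80, 0], [0, 0, 0], 255],
  [[-40, 124, 0], [0, 0, 0], 255],
  [[-54, 168, 0], [0, 0, 0], 255],
  [[-68, 210, 0], [0, 0, 0], 255],
])

```text
clock: 26.2
position: [0.5607, -0.0667, 0.1294]
orientation: [179.9, -0.1, 173.3]
wrist_force: [0.6, -1.1, -2.3]
opening: 0.0575
```

>>> jog_arm([
  [[-14, 44, 0], [0, 0, -0.08], 255],
  [[-28, 88, 0], [0, 0, -0.16], 255],
  [[-42, 132, 0], [0, 0, -0.24], 255],
  [[-56, 176, 0], [0, 0, -0.32], 255],
  [[-70, 215, 0], [0, 0, -0.383], 255],
])

```text
clock: 26.7
position: [0.6558, 0.1412, 0.1298]
orientation: [179.8, -0.0, -164.6]
wrist_force: [0.0, -0.8, -1.9]
opening: 0.0572
```

```bash
python3 -c "
from h import *;go(.662,.145,.03,195.2)"
```

```text
t 26.7 pos [0.6558 0.1412 0.1298] ori [ 179.8   -0.  -164.6] open 0.0572 F [ 0.  -0.8 -1.9] j [-20.  41.   5.  89.  -4.  51.  92.]
d [-7.   1.8 99.8] rot [ 0.003 -0.     0.004]
```

>>> jog_arm([
  [[-7, 2, 10], [0, 0, 0], 255],
  [[-7, 2, 50], [0, 0, 0], 255],
  [[-7, 2, 90], [0, 0, 0], 255],
  [[-7, 2, 104], [0, 0, 0], 255],
  [[-7, 2, 106], [0, 0, 0], 255],
])

```text
clock: 27.2
position: [0.6609, 0.1446, 0.0223]
orientation: [179.9, -0.2, -164.6]
wrist_force: [1.1, -0.1, -0.6]
opening: 0.0574
```

```bash
python3 one.py clip_box_mid .662 .145 .018; python3 -c "
from h import *;go(.662,.145,.009,195.2)"
```

```text
clip_box_mid ('top', 'scene') [0.6634 0.1389] 119.7 1.943
clip_box_mid ('top',) [0.6549 0.1362] 124.8 2.342
clip_box_mid ('scene',) [0.67   0.1426] 118.1 1.341
t 27.4 pos [0.6631 0.1453 0.0259] ori [ 1.798e+02  1.000e-01 -1.646e+02] open 0.057 F [-0.1  0.6 -2.6] j [-20.  49.   4.  90.  -5.  41.  92.]
d [ 1.2 -0.1 16.9] rot [0.003 0.002 0.004]
```

>>> jog_arm([
  [[1, 0, 10], [0, 0, 0], 255],
  [[1, 0, 15], [0, 0, 0], 255],
  [[1, 0, 17], [0, 0, 0], 255],
  [[1, 0, 17], [0, 0, 0], 255],
  [[1, 0, 17], [0, 0, 0], 255],
])

```text
clock: 27.9
position: [0.6621, 0.1451, 0.0089]
orientation: [179.8, 0.1, -164.6]
wrist_force: [-0.1, 0.6, -3.5]
opening: 0.0572
```

>>> jog_arm([
  [[0, 0, 0], [0, 0, 0], 0],
  [[0, 0, 0], [0, 0, 0], 0],
  [[0, 0, 0], [0, 0, 0], 0],
  [[0, 0, 0], [0, 0, 0], 0],
  [[0, 0, 0], [0, 0, 0], 0],
])

```text
clock: 28.4
position: [0.6622, 0.1451, 0.0089]
orientation: [179.8, 0.1, -164.6]
wrist_force: [-1.1, -0.0, -0.2]
opening: 0.0854
```

>>> jog_arm([
  [[0, 0, -30], [0, 0, 0], 0],
  [[0, 0, -70], [0, 0, 0], 0],
  [[0, 0, -110], [0, 0, 0], 0],
  [[35, 0, -120], [0, 0, 0], 0],
  [[80, -20, -120], [0, 0, 0], 0],
])

```text
clock: 28.9
position: [0.5905, 0.1068, 0.1305]
orientation: [179.8, 0.4, -164.4]
wrist_force: [1.0, -2.3, 0.0]
opening: 0.0852
```

>>> jog_arm([
  [[30, -10, 0], [0, 0, 0.1], 0],
  [[60, -20, 0], [0, 0, 0.2], 0],
  [[90, -40, 0], [0, 0, 0.3], 0],
  [[110, -60, 0], [0, 0, 0.38], 0],
  [[120, -60, 0], [0, 0, 0.38], 0],
])

```text
clock: 29.4
position: [0.4901, 0.014, 0.1298]
orientation: [179.7, 0.3, 173.5]
wrist_force: [0.0, 0.1, -0.2]
opening: 0.0854
```

```bash
python3 one.py clip_box_mid .662 .145 .004; python3 -c "
from h import *;go(.4686,.0125,.016,173)"
```

```text
clip_box_mid ('top', 'scene') [0.6635 0.1445] 17.1 0.271
clip_box_mid ('top',) [0.6653 0.1453] 106.4 0.45
clip_box_mid ('scene',) [0.6638 0.1441] 107.8 0.091
t 29.6 pos [0.4918 0.0176 0.1296] ori [179.6   0.3 173.9] open 0.0856 F [0.4 0.6 0. ] j [-17.  27.  10. 117.  -8.  36.  83.]
d [ 23.2  -8.3 113.4] rot [0.007 0.005 0.017]
```

>>> jog_arm([
  [[23, -8, 0], [0.007, 0.005, 0.017], 0],
  [[23, -8, 30], [0.007, 0.005, 0.017], 0],
  [[23, -8, 70], [0.007, 0.005, 0.017], 0],
  [[23, -8, 105], [0.007, 0.005, 0.017], 0],
  [[23, -8, 112], [0.007, 0.005, 0.017], 0],
])

```text
clock: 30.1
position: [0.4678, 0.0135, 0.0145]
orientation: [-180.0, -0.2, 173.1]
wrist_force: [-0.4, -0.6, 1.1]
opening: 0.0853
```

>>> jog_arm([
  [[0, 0, 0], [0, 0, 0], 255],
  [[0, 0, 0], [0, 0, 0], 255],
  [[0, 0, 0], [0, 0, 0], 255],
  [[0, 0, 0], [0, 0, 0], 255],
  [[0, 0, 0], [0, 0, 0], 255],
])

```text
clock: 30.6
position: [0.4684, 0.0137, 0.0153]
orientation: [-180.0, -0.1, 173.1]
wrist_force: [-1.4, 0.7, 7.7]
opening: 0.0622
```

>>> jog_arm([
  [[0, 0, 0], [0, 0, 0], 255],
  [[0, 0, 0], [0, 0, 0], 255],
  [[0, 0, -30], [0, 0, 0], 255],
  [[0, 0, -65], [0, 0, 0], 255],
  [[0, 0, -100], [0, 0, 0], 255],
])

```text
clock: 31.1
position: [0.4681, 0.0136, 0.1164]
orientation: [-180.0, -0.2, 173.1]
wrist_force: [0.7, 0.4, -2.3]
opening: 0.0627
```

```bash
python3 -c "
from h import *;go(.4739,-.2741,.11,173)"
```

```text
t 31.1 pos [0.4681 0.0136 0.1164] ori [-180.    -0.2  173.1] open 0.0627 F [ 0.7  0.4 -2.3] j [-17.  27.  11. 121.  -9.  33.  83.]
d [ -40.4 -284.9    6.4] rot [-0.001 -0.003  0.001]
```

>>> jog_arm([
  [[-5, -40, 0], [0, 0, 0], 255],
  [[-12, -86, 0], [0, 0, 0], 255],
  [[-19, -132, 0], [0, 0, 0], 255],
  [[-26, -178, 0], [0, 0, 0], 255],
  [[-33, -224, 0], [0, 0, 0], 255],
])

```text
clock: 31.6
position: [0.4736, -0.2146, 0.1165]
orientation: [-180.0, -0.2, 173.1]
wrist_force: [1.2, 0.2, -1.8]
opening: 0.0623
```

>>> jog_arm([
  [[-5, -40, 0], [0, 0, 0], 255],
  [[-7, -61, 0], [0, 0, 0], 255],
  [[-7, -61, 40], [0, 0, 0], 255],
  [[-7, -61, 80], [0, 0, 0], 255],
  [[-7, -61, 95], [0, 0, 0], 255],
])

```text
clock: 32.1
position: [0.4712, -0.2753, 0.0186]
orientation: [179.9, -0.4, 173.1]
wrist_force: [0.1, 0.2, -2.0]
opening: 0.0623
```

```bash
python3 -c "
from h import *;go(.4739,-.2741,.01,173)"
```

```text
t 32.1 pos [ 0.4712 -0.2753  0.0186] ori [179.9  -0.4 173.1] open 0.0623 F [ 0.1  0.2 -2. ] j [ 19.  42.   8. 111. -11.  28. 117.]
d [-2.6  1.5  8.6] rot [ 0.001 -0.007  0.001]
```

>>> jog_arm([
  [[-3, 2, 3], [0, 0, 0], 255],
  [[-3, 2, 7], [0, -0.005, 0], 255],
  [[-3, 2, 9], [0, -0.005, 0], 255],
  [[-3, 2, 9], [0, -0.005, 0], 255],
  [[-3, 2, 9], [0, -0.005, 0], 255],
])

```text
clock: 32.6
position: [0.4748, -0.2739, 0.0105]
orientation: [180.0, -0.0, 173.1]
wrist_force: [-0.5, -0.0, -1.7]
opening: 0.0625
```

>>> jog_arm([
  [[0, 0, 0], [0, 0, 0], 0],
  [[0, 0, 0], [0, 0, 0], 0],
  [[0, 0, 0], [0, 0, 0], 0],
  [[0, 0, 0], [0, 0, 0], 0],
  [[0, 0, 0], [0, 0, 0], 0],
])

```text
clock: 33.1
position: [0.4748, -0.2738, 0.0105]
orientation: [180.0, -0.1, 173.1]
wrist_force: [-0.2, 0.1, -0.3]
opening: 0.0853
```

>>> jog_arm([
  [[0, 0, -30], [0, 0, 0], 0],
  [[0, 0, -70], [0, 0, 0], 0],
  [[0, 0, -110], [0, 0, 0], 0],
  [[0, 0, -150], [0, 0, 0], 0],
  [[0, -40, -160], [0, 0, 0], 0],
])

```text
clock: 33.6
position: [0.4731, -0.3106, 0.1745]
orientation: [179.9, 0.2, 173.4]
wrist_force: [1.4, -1.3, -0.2]
opening: 0.0854
```

>>> jog_arm([
  [[0, -40, 0], [0, 0, 0], 0],
  [[0, -80, 0], [0, 0, 0], 0],
  [[0, -120, 0], [0, 0, 0], 0],
  [[0, -150, 0], [0, 0, 0], 0],
  [[0, -150, 0], [0, 0, 0], 0],
])

```text
clock: 34.1
position: [0.4538, -0.4638, 0.174]
orientation: [-180.0, 0.2, 173.2]
wrist_force: [-0.4, 0.6, 0.2]
opening: 0.0855
```

```bash
for a in "tin_mid .4739 -.2741" "clip_box_mid .662 .145" "stapler_mid .646 -.179" "stamp_mid .4775 .2706"; do python3 one.py $a .004; done; python3 -c "
import cv2
cv2.imwrite('pics/fin.png',cv2.vconcat([cv2.imread('pics/last_top.png')[60:320],cv2.imread('pics/last_scene.png')[60:360]]))"
```

```text
tin_mid ('top', 'scene') [ 0.476  -0.2755] 4.6 0.068
tin_mid ('top',) [ 0.4766 -0.2756] 5.1 0.064
tin_mid ('scene',) [ 0.4757 -0.2758] 0.5 0.065
clip_box_mid ('top', 'scene') [0.6632 0.1442] 105.5 0.044
clip_box_mid ('top',) [0.6631 0.1438] 105.1 0.057
clip_box_mid ('scene',) [0.6634 0.1445] 105.7 0.029
stapler_mid ('top', 'scene') [ 0.6478 -0.1805] 169.0 0.119
stapler_mid ('top',) [ 0.6451 -0.1813] -13.7 0.158
stapler_mid ('scene',) [ 0.6488 -0.1807] -9.3 0.049
stamp_mid ('top', 'scene') [0.4783 0.2684] 9.8 0.117
stamp_mid ('top',) [0.477  0.2669] 17.4 0.158
stamp_mid ('scene',) [0.4784 0.2685] 13.0 0.068
```

View pics/fin.png

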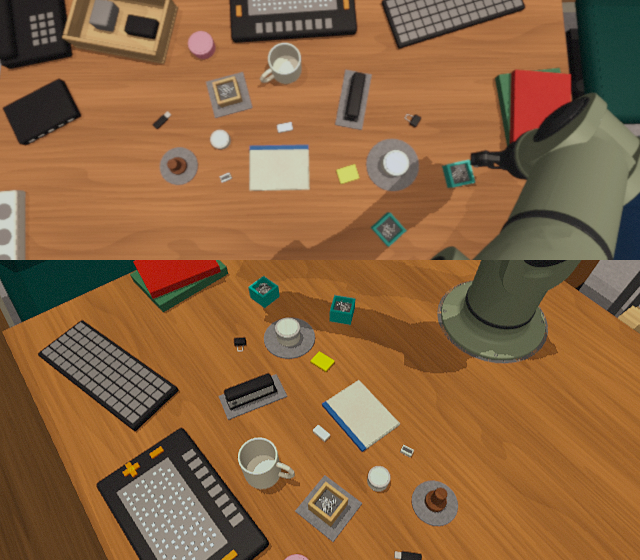

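The picture shows all four things upright and centred on their own mats: stamp (178,165), box (228,92), stapler (354,96) and tin (396,163) in the upper half. The mug is where it was and the arm is clear.

```bash
python3 -c "
from plant import robot
robot.hand_in(); o=robot.get_obs(); print(o['clock'],o['wrist_force'])"
```

```text
the job is handed in; nothing more can be done
the job is handed in; nothing more can be done
```

The job is done and handed in at about 35 s of the 144 s; the hand-in gives no verdict. All four things are upright on their own mats, and the mug looks unmoved in the pictures.

I parked the stamp on the notepad, moved the stapler to the long mat, then put the stamp on the small round mat. After that I parked the tin on the notepad, moved the clip box to the square mat and put the tin on the large round mat. Both parkings were within about 4 mm of the notepad's middle.

The last fits, using both fixed cameras, gave these distances from the mat centres:

| Thing | Off centre | Turn error |
|---|---|---|
| Stapler | about 2 mm | under 1° |
| Clip box | about 1.5 mm | under 1° |
| Tin | about 2.5 mm | – |
| Stamp | about 2.5 mm | – |

**Checks that disagreed:**
- **Occluded fits:** several fits taken while the arm blocked the view were poor, so I discarded them. Clear views afterwards replaced them.
- **Top camera at the end:** used alone it disagreed with the scene camera by up to about 4 mm for the stapler (and 4° in its turn), and by about 2 mm for the stamp. This is well inside the limits.

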